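Sample tile up, magnifier over the rosette

TASK

Set me up to engrave: first stand the clay sample tile upright on one of its short edges on the little wooden plinth and let go of it. Then take the brass magnifier by its neck, at its balance point, and hold it level with the lens centred about 8 cm above the rosette on the plate; finish while still holding it there, so that I can work under it. Do not touch the plate, and leave everything else on the bench where it is.

Things in the scene. Friction and masses are not known exactly. Their poses are not given: they have to be found in the camera images.
- tile: Brown fired clay tile, 100 (x) x 56 (y) x 14 (z) mm, about 155 g (120 to 195), white engraved rosette on its top face. Origin at its centre, z up at the start. It starts lying flat, underside 18 mm above the bench, on two joined wooden slats (fixed, 90 mm along its x, 36 mm across), so its long sides overhang by about 10 mm each and the fingertips can pass below its underside there.
- plinth: Small dark hardwood plinth, fixed, flat top 70 (x) x 100 (y) mm, 18 mm high. Origin at the centre of its underside on the bench; x and y along its sides.
- magnifier: Brass hand magnifier lying on the bench, 250 to 355 g. Origin: lens centre, at the underside; z up through the lens, x from lens to handle. Rim 80 mm across, 14 mm high; square neck 12 x 12 mm from x = 40 to 80 mm; slender round handle (10 to 14 mm) to x = 205 mm; their axis is 7 mm above the underside. Its lens end is heavy: it balances at x = 59 mm on the neck, not at its middle (x = 82 mm).
- plate: Brown clay plate, 200 mm across, 18 mm high, 0.85 kg, lying loose on a low banding wheel (176 mm across, 60 mm high, fixed). Origin at the centre of its underside, 60 mm above the bench; z up. White engraved lines divide its flat floor (9 mm above the origin) into eight fields.
- rosette (a point): Centre of the white engraved rosette (34 mm across, eight petals) on the plate's floor, 50 mm from the plate's centre along the plate's x, 69 mm above the bench. Only one field of the plate has a rosette.
- teapot: Bystander: small brown clay teapot, 78 mm high, body 90 mm across, 140 mm over spout (+y) and handle (-y). Origin at the centre of its underside.
- cup_near: Bystander: brown clay cup, 58 mm across, 36 mm high, between the robot and the plate. Origin under its centre.
- cup_far: Bystander: brown clay cup, 58 mm across, 36 mm high, beyond the plate. Origin under its centre.
- knife: Bystander: engraving knife, 145 mm long along its x, 9 mm high, lying beyond the plate. Origin about its middle, on the bench.
- seal: Bystander: standing stone seal, 24 x 24 x 64 mm, at the far left. Origin under its centre.
- paste_tin: Bystander: flat white ceramic paste box, 58 mm across, 25 mm high, at the far right. Origin under its centre.

How it is judged:
On the way, in this order (a step that is already met when the one before it is completed fails the run):
1. the sample tile stands upright on a short edge on the plinth, let go and still ((angle between tile's own x axis and vertical below 0.1 rad or angle between tile's own x axis and vertical above 3.0416 rad) and x of tile in the frame of plinth between -0.03 and 0.03 m and y of tile in the frame of plinth between -0.045 and 0.045 m and z of tile in the frame of plinth between 0.062 and 0.073 m and contact force between the fingers and tile below 0.1 N and contact force between tile and plinth above 0.5 N and linear speed of tile below 0.03 m/s), for 0.3 s.
2. the magnifier is lifted clear of the bench, gripped by its neck at its balance point, about level (contact force between the fingers and magnifier above 2 N and x of the grasp point in the frame of magnifier between 0.044 and 0.074 m and height (world z) of magnifier above 0.04 m and angle between magnifier's own z axis and vertical below 0.15 rad), for 0.2 s.
At the end, for the whole second after the job is handed in: Tile on a short edge on the plinth, within 0.1 rad of upright, released, still. Magnifier gripped within 15 mm of its balance point, level within 0.1 rad, still, lens centre within 20 mm of the rosette horizontally and 55 to 105 mm above it, touching nothing else. Plate not moved 15 mm (all of step 1 and contact force between the fingers and magnifier above 2 N and x of the grasp point in the frame of magnifier between 0.044 and 0.074 m and horizontal distance between magnifier and rosette below 0.02 m and z of magnifier in the frame of rosette between 0.055 and 0.105 m and angle between magnifier's own z axis and vertical below 0.1 rad and linear speed of magnifier below 0.03 m/s and contact force between magnifier and plate below 0.1 N and contact force between magnifier and tile below 0.1 N and distance of plate from where it was at the start of the episode below 0.015 m); the arm keeps its last pose, push and grip.
It fails at once if the plate is touched by the robot, the tile or the magnifier (more than 2 N) (contact force between any of the fingers, the arm, tile, magnifier and plate above 2 N).
It fails at once if a bystander is shifted by more than 25 mm (distance of any of teapot, cup_near, cup_far, knife, seal, paste_tin from where it was at the start of the episode above 0.025 m).
It also fails if it takes over 58 s, if anything falls off the work surface, if the arm or the gripper's body presses on something with over 40 N, if the wrist force passes 120 N, or if a joint passes its speed limit or range.

ROBOT

A 6-joint arm with a two-finger parallel gripper is mounted at the origin on the work surface. World frame = base frame: x ahead of the robot, y to its left, z up, the work surface at z = 0. Lengths are in m, angles in rad, forces in N, time in s.
With the tool pointing down it reaches from about 0.375 to 0.975 m from the base axis. Payload 3.8 kg.
Tool frame: the origin (TCP) lies midway between the tips of the shut fingers; the grasp point (between the pads) lies 19 mm behind it; z points along the fingers, y is the line along which they close (so a half turn about z gives the same grasp; the last joint's range is limited). The gripper opens to 85 mm and grips with 20 to 120 N. Pads are 22 mm wide; open, the fingers measure 114 mm over their backs; the gripper's body (76 mm by 85 mm) begins 54 mm behind the grasp point. The pads swing forward as they close: fully open they stand 13 mm farther back than shut.
Start: joints at [-1.181, 0.264, 1.604, -0, 1.274, -0.037], TCP at [0.279, -0.614, 0.202] pointing down, gripper open.
Joint ranges: [-2.63, 2.63], [-0.94, 2.18], [0.31, 2.57], [-1.31, 4.45], [0, 2.66], [-2.55, 2.55]. Speed limits (rad/s): [2.57, 2.57, 3.14, 3.14, 3.14, 3.14].

INTERFACE

Orientations are given as a rotation vector (axis times angle).
In Python, from workcell import status, read_camera, workorder, masks_of gives the robot as it stands.
- The arm moves only by the tool drive_tool, never from a script. Its argument "rows" is a list of rows, each a list of 7 numbers: the turn, a rotation vector about the tool's x, y, z in degrees, then the shift along the tool's x, y, z in m, then the opening, from 0 (shut) to 1 (fully open). In form: [[ax, ay, az, tx, ty, tz, claw], ...]. A call has 1 to 8 rows; each row shifts and turns the commanded pose from where the row before left it, along the tool's axes as they then stand; what a row does not reach is not made up. A row lasts 1/12 s, in which the tool goes at most 41.7 mm and 7.16 degrees, less where a joint would pass 70% of its speed; a pose out of reach is approached as far as the arm can. A call is refused whole if a number of a shift passes 0.0417 or a number of a turn 7.16, either way. A call with a gripper value outside its range is refused whole. The fingers move at their own pace and stop on an object; "force" is the grip in N (left out, the last holds). Time passes only in rows, so rows that do not move let the fingers close. It gives the time, the measured TCP pose, the force, the opening and the grip force at its end, in the units of the state.
- status.read_state(): the state, without advancing time (a new reading comes with each control period).
- read_camera(name): name is "scene" or "side" or "wrist"; returns a dict with "color" (384x512x3 uint8, red, green, blue), "intrinsics" (3x3 intrinsics, pixels), "world_from_camera" (4x4, takes a point from camera to world coordinates); the wrist camera has in their place "mount" (4x4, takes a point from camera to tool coordinates, whose origin is the TCP and whose axes are the flange's). Camera axes: x right, y up, looking along -z (the intrinsics and any distortion apply to the point x, -y, -z); pixel columns grow to the right and rows downward; lengths in m; the calibration is good to about 2 mm. The wrist camera is an equidistant fisheye: a pixel r from the principal point sees the ray r / f radians off the axis. A picture is of the moment at which its call begins: read the wrist's pose just before it. There is no depth.
- workorder.finish_job(): hands the job in; it is judged then, once.
Trained networks look in a picture, given as the dict that the camera call returned (one of the last four; its "shot" number tells which), for a name from the list of things; names that differ only in an ending like _2 or _b are one class to them, and where a whole thing is asked for, a point or a joint stands for the part that bears it (a point fixed in the world has none). Each returns a list of dicts, best first, with "score" (0 to 1); they miss things now and then, are a little off and sometimes report something else, mostly with a low value. They report only what shows in the picture. A call takes as long as a camera call.
- masks_of(picture, name): "mask" (384x512 bool, what is visible of it) and "bbox" ([left, top, right, bottom] in pixels, round what is visible of it).
The state is a dict: "time": time; "q": joint angles; "joint_vel": joint speeds; "joint_torque": joint torques, N m; "tool_pos": TCP position; "tcp_rot": TCP orientation; "wrist_force": force on the tool from outside, world axes, zero at the start; "torque": the same for the moment, N m; "width": opening from 0.0 (shut) to 1.0 (fully open); "grip_force": force on a finger pad.
Only numpy, scipy, OpenCV 4.12 (cv2) and the standard library are available. Lean on these libraries where they do the work, as an engineer would, in place of code of your own. Each camera call takes 0.05 s, during which the arm holds its last target. There are 200 camera calls.

## Working session

There is one attempt and no reset: what is moved stays moved. The work goes in short steps, Python scripts to look and compute and a tool call to move; the robot and the scene stay as the last step left them, time stands still between calls to the robot, and variables do not carry over. Pictures are saved under pics/ and viewed, at most 10 in all, crops included, and the job is handed in when it is done.

Besides the shell and the picture viewer there is one more tool, called as name(argument=value, ...) on one line, values as JSON. drive_tool: Moves the arm, as the interface text tells. Its arguments: {"type":"object","properties":{"rows":{"type":"array"},"force":{"type":"number"}},"required":["rows"]}

```bash
ls; mkdir -p pics
python3 - <<'E'
from workcell import status, read_camera, masks_of
import cv2,numpy as np,pickle
s=status.read_state(); print({k:np.round(v,3) for k,v in s.items()})
out={}
for c in ("scene","side"):
    p=read_camera(c); cv2.imwrite(f"pics/{c}0.png",cv2.cvtColor(p["color"],cv2.COLOR_RGB2BGR))
    print(c,np.round(p["intrinsics"],1).tolist(),np.round(p["world_from_camera"],3).tolist(), [k for k in p])
    for n in ["tile","plinth","magnifier","plate","rosette","teapot","cup_near","cup_far","knife","seal","paste_tin"]:
        m=masks_of(p,n); out[c,n]=m
        print(n,[(round(d["score"],2),np.round(d["bbox"]).tolist(),int(d["mask"].sum())) for d in m[:3]])
    out[c]=p
pickle.dump(out,open("s0.pkl","wb"))
E
```

```text
pics
{'time': np.float64(0.0), 'q': array([-1.181,  0.265,  1.605,  0.   ,  1.274, -0.037]), 'joint_vel': array([ 0.   , -0.001, -0.001, -0.   ,  0.   , -0.   ]), 'joint_torque': array([ 1.0000e-03, -5.1512e+01, -3.6731e+01, -0.0000e+00,  1.3000e-02,
        0.0000e+00]), 'tool_pos': array([ 0.279, -0.614,  0.2  ]), 'tcp_rot': array([-3.068e+00, -6.650e-01,  1.000e-03]), 'wrist_force': array([ 0.366, -0.246, -0.15 ]), 'torque': array([-0.013,  0.039, -0.002]), 'grip_force': np.float64(0.0), 'width': np.float64(1.001)}
scene [[432.0, 0.0, 254.4], [0.0, 432.0, 193.5], [0.0, 0.0, 1.0]] [[-0.382, -0.664, 0.642, 1.424], [0.924, -0.276, 0.265, 0.328], [0.001, 0.695, 0.719, 0.997], [0.0, 0.0, 0.0, 1.0]] ['color', 'intrinsics', 'world_from_camera', 'shot']
tile [(0.76, [187.0, 148.0, 219.0, 160.0], 387), (0.31, [167.0, 172.0, 208.0, 198.0], 629)]
plinth [(0.68, [274.0, 162.0, 296.0, 177.0], 228), (0.65, [324.0, 227.0, 368.0, 266.0], 803)]
magnifier [(0.73, [341.0, 156.0, 366.0, 211.0], 493), (0.57, [186.0, 148.0, 218.0, 160.0], 422)]
plate [(0.92, [228.0, 169.0, 293.0, 216.0], 2546)]
rosette
[... 498 characters left out ...]
414, -0.618, 0.668, 1.007], [0.011, 0.731, 0.683, 1.088], [0.0, 0.0, 0.0, 1.0]] ['color', 'intrinsics', 'world_from_camera', 'shot']
tile [(0.52, [321.0, 146.0, 339.0, 170.0], 334)]
plinth [(0.95, [187.0, 242.0, 226.0, 276.0], 813)]
magnifier [(0.94, [256.0, 263.0, 344.0, 287.0], 766)]
plate [(0.73, [232.0, 163.0, 291.0, 206.0], 2106)]
rosette [(0.76, [232.0, 165.0, 290.0, 206.0], 2088)]
teapot [(0.86, [268.0, 141.0, 295.0, 160.0], 409)]
cup_near [(0.64, [302.0, 204.0, 317.0, 224.0], 283)]
cup_far []
knife [(0.49, [216.0, 163.0, 228.0, 183.0], 80)]
seal [(0.59, [163.0, 293.0, 177.0, 314.0], 211)]
paste_tin [(0.57, [304.0, 122.0, 321.0, 136.0], 169), (0.26, [183.0, 242.0, 228.0, 276.0], 785)]
```

Run:
```python
import cv2
for c,(x0,y0,x1,y1) in {"scene":(120,120,440,290),"side":(140,110,360,320)}.items():
    im=cv2.imread(f"pics/{c}0.png")[y0:y1,x0:x1]
    k=min(800/(x1-x0),600/(y1-y0)); cv2.imwrite(f"pics/{c}0z.png",cv2.resize(im,None,fx=k,fy=k,interpolation=cv2.INTER_CUBIC)); print(c,k)
```

```text
scene 2.5
side 2.857142857142857
```

View pics/scene0z.png

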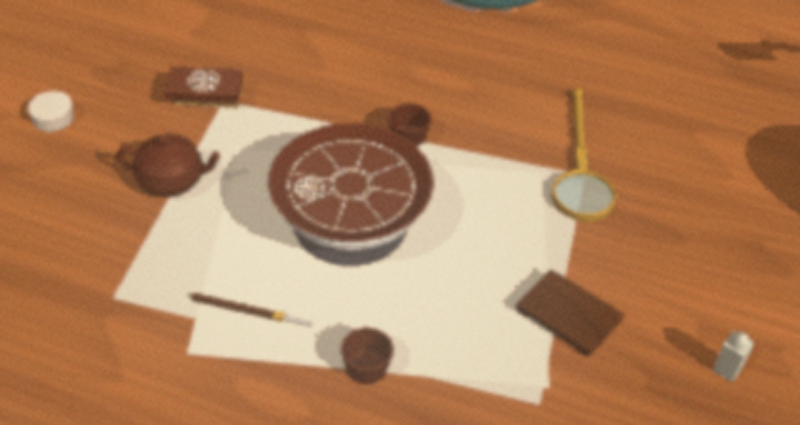

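View pics/side0z.png

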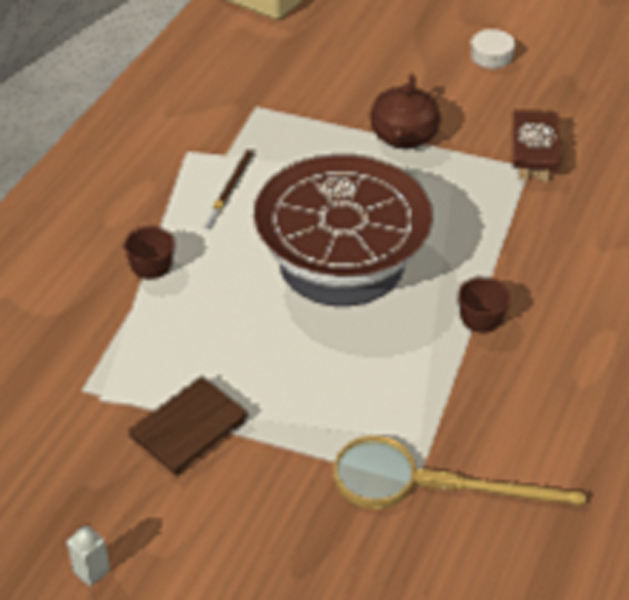

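```bash
cat > h.py <<'E'
import numpy as np, cv2, pickle
from scipy.optimize import minimize
from scipy.spatial.transform import Rotation as R
def proj(p,P):
    T=np.linalg.inv(p["world_from_camera"]); c=np.atleast_2d(P)@T[:3,:3].T+T[:3,3]
    K=p["intrinsics"]; return np.c_[K[0,0]*c[:,0]/-c[:,2]+K[0,2], K[1,1]*-c[:,1]/-c[:,2]+K[1,2]]
def onplane(p,uv,z):
    K=p["intrinsics"];M=p["world_from_camera"]
    d=M[:3,:3]@np.array([(uv[0]-K[0,2])/K[0,0],-(uv[1]-K[1,2])/K[1,1],-1]); o=M[:3,3]
    return o+d*(z-o[2])/d[2]
def box(a,b,z0,z1,cx=0): return np.array([[cx+i*a/2,j*b/2,z] for i in(-1,1) for j in(-1,1) for z in(z0,z1)])
th=np.linspace(0,2*np.pi,40)
disc=np.array([[.04*np.cos(t),.04*np.sin(t),z] for t in th for z in(0,.014)])
PARTS=dict(tile=[box(.1,.056,.018,.032)],plinth=[box(.07,.1,0,.018)],
  magnifier=[disc,box(.042,.012,.001,.013,.06),box(.125,.012,.001,.013,.1425)],
  plate=[np.array([[.1*np.cos(t),.1*np.sin(t),.078] for t in th]),np.array([[.088*np.cos(t),.088*np.sin(t),.06] for t in th])])
def render(p,parts,x):
    c,s=np.cos(x[2]),np.sin(x[2]); M=np.array([[c,-s,0],[s,c,0],[0,0,1]]); im=np.zeros((384*3,512*3),np.uint8)
    for P in parts:
        h=cv2.convexHull(((proj(p,P@M.T+[x[0],x[1],0])*3+1)*16).astype(np.int32)); cv2.fillConvexPoly(im,h,1,shift=4)
    return im
def fit(pics,masks,name,x0s):
    B=[cv2.resize(m.astype(np.uint8),None,fx=3,fy=3,interpolation=cv2.INTER_NEAREST) for m in masks]
    def cost(x): return sum(1-(a&b).sum()/(a|b).sum() for a,b in((render(p,PARTS[name],x),b) for p,b in zip(pics,B)))
    best=min((minimize(cost,x0,method="Nelder-Mead",options=dict(initial_simplex=np.array([x0,x0+np.array([.01,0,0]),x0+np.array([0,.01,0]),x0+np.array([0,0,.15])]),xatol=1e-4,fatol=1e-4)) for x0 in map(np.array,x0s)),key=lambda r:r.fun)
    return best.x,best.fun
E
python3 - <<'E'
from h import *
o=pickle.load(open("s0.pkl","rb")); sc,sd=o["scene"],o["side"]
z=dict(tile=.025,plinth=.009,magnifier=.007,plate=.07)
for n in z:
    i=1 if n=="plinth" else 0
    ms=[o["scene",n][i]["mask"],o["side",n][0]["mask"]]
    ctr=[onplane(p,np.argwhere(m)[:,::-1].mean(0),z[n])[:2] for p,m in zip((sc,sd),ms)]
    c=np.mean(ctr,0)
    if n=="magnifier": c=onplane(sc,(353.6,197.6),.007)[:2]
    x,f=fit((sc,sd),ms,n,[[*c,a] for a in (np.arange(0,2*np.pi,np.pi/4) if n=="magnifier" else [0] if n=="plate" else np.arange(0,np.pi,np.pi/4))])
    print(n,np.round(ctr,3).tolist(),np.round(x,4),round(f,3))
    for p,m in zip((sc,sd),ms):print('  single',fit((p,),[m],n,[x])[0].round(4))
print("ros",onplane(sc,(244,195.2),.069),onplane(sd,(140+338/2.857,110+187/2.857),.069))
for n,zz in [("teapot",.035),("cup_near",.018),("cup_far",.018),("knife",.004),("seal",.03),("paste_tin",.012)]:
    for c in("scene","side"):
        if o[c,n]: print(n,c,onplane(o[c],np.argwhere(o[c,n][0]["mask"])[:,::-1].mean(0),zz).round(3)[:2])
E
```

```text
tile [[0.449, -0.272], [0.447, -0.277]] [ 0.4473 -0.2757 -1.2698] 0.201
  single [ 0.4484 -0.2713 -1.1729]
  single [ 0.4468 -0.2782 -1.2711]
plinth [[0.627, 0.286], [0.626, 0.283]] [0.6267 0.284  2.8276] 0.153
  single [0.6265 0.2851 2.806 ]
  single [0.6272 0.2828 2.8021]
magnifier [[0.421, 0.253], [0.41, 0.247]] [0.4387 0.2555 3.3917] 0.449
  single [0.4387 0.2559 3.3938]
  single [0.438  0.2537 3.4023]
plate [[0.586, -0.001], [0.588, -0.007]] [ 0.5869 -0.0016 -0.0143] 0.095
  single [ 5.877e-01 -5.000e-04  7.020e-02]
  single [ 0.5878 -0.0053  0.053 ]
ros [ 0.61378035 -0.04049631  0.069     ] [ 0.6106057  -0.04533063  0.069     ]
teapot scene [ 0.616 -0.241]
teapot side [ 0.606 -0.237]
cup_near scene [0.404 0.013]
cup_near side [0.413 0.008]
cup_far scene [0.777 0.096]
knife scene [ 0.762 -0.067]
knife side [ 0.762 -0.076]
seal scene [0.634 0.464]
seal side [0.629 0.465]
paste_tin scene [ 0.563 -0.448]
paste_tin side [ 0.565 -0.451]
```

```bash
cat >> h.py <<'E'
def pose(az_y,tilt):  # tool y horizontal at azimuth az_y deg, tool down, then tilt deg about tool y
    a=np.radians(az_y); y=[np.cos(a),np.sin(a),0]; x=[-np.sin(a),np.cos(a),0]
    return R.from_matrix(np.c_[x,y,[0,0,-1]])*R.from_euler("y",tilt,degrees=True)
def rows(s,p,Rt,n=None,vt=.03,vr=5.5):
    """identical rows (constant twist) taking the measured pose s to (p,Rt)"""
    R0=R.from_rotvec(s["tcp_rot"]); w=(R0.inv()*Rt).as_rotvec(); d=np.asarray(p)-s["tool_pos"]
    n=n or int(np.ceil(max(np.linalg.norm(d)/vt,np.degrees(np.linalg.norm(w))/vr,1)))
    A=sum((R0*R.from_rotvec(w*i/n)).as_matrix() for i in range(n)); t=np.linalg.solve(A,d)
    pts=s["tool_pos"]+np.cumsum([(R0*R.from_rotvec(w*i/n)).apply(t) for i in range(n)],0)
    print(n,"rows of",np.round(np.degrees(w)/n,2).tolist(),np.round(t,4).tolist()," zmin",pts[:,2].min().round(3),"mid",pts[n//2].round(3))
E
python3 - <<'E'
from h import *; from workcell import status
s=status.read_state()
Rt=pose(18.4,30); g=np.array([.447,-.276,.027])
for back in (.12,):
    p=g+Rt.apply([0,0,.019-back]); print(p); rows(s,p,Rt)
E
```

```text
[ 0.46294028 -0.32391824  0.11446857]
17 rows of [1.29, 1.43, -4.82] [0.0203, 0.0031, 0.0103]  zmin 0.114 mid [ 0.429 -0.5    0.13 ]
```

drive_tool(rows=[[1.3,1.4,-4.8,0.02,0.003,0.01,1],[1.3,1.4,-4.8,0.02,0.003,0.01,1],[1.3,1.4,-4.8,0.02,0.003,0.01,1],[1.3,1.4,-4.8,0.02,0.003,0.01,1],[1.3,1.4,-4.8,0.02,0.003,0.01,1],[1.3,1.4,-4.8,0.02,0.003,0.01,1],[1.3,1.4,-4.8,0.02,0.003,0.01,1],[1.3,1.4,-4.8,0.02,0.003,0.01,1]])

```text
time: 1.87
tool_pos: [0.4151, -0.5202, 0.1363]
tcp_rot: [-2.484, -1.531, -0.221]
wrist_force: [-0.2, -0.5, 0.5]
width: 1.002
grip_force: 0.0
```

drive_tool(rows=[[1.3,1.4,-4.8,0.02,0.003,0.01,1],[1.3,1.4,-4.8,0.02,0.003,0.01,1],[1.3,1.4,-4.8,0.02,0.003,0.01,1],[1.3,1.4,-4.8,0.02,0.003,0.01,1],[1.3,1.4,-4.8,0.02,0.003,0.01,1],[1.3,1.4,-4.8,0.02,0.003,0.01,1],[1.3,1.4,-4.8,0.02,0.003,0.01,1],[1.3,1.4,-4.8,0.02,0.003,0.01,1]])

```text
time: 2.53
tool_pos: [0.4624, -0.3509, 0.1153]
tcp_rot: [-1.683, -2.123, -0.391]
wrist_force: [-0.0, 0.7, -0.4]
width: 0.999
grip_force: 0.0
```

```bash
cat >> h.py <<'E'
def wproj(p,s,P):
    Rw=R.from_rotvec(s["tcp_rot"]); t=Rw.inv().apply(np.atleast_2d(P)-s["tool_pos"])
    M=np.linalg.inv(p["mount"]); c=t@M[:3,:3].T+M[:3,3]; v=np.c_[c[:,0],-c[:,1],-c[:,2]]
    r=np.hypot(v[:,0],v[:,1]); a=np.arctan2(r,v[:,2]); K=p["intrinsics"]
    return np.c_[K[0,2]+K[0,0]*a*v[:,0]/r,K[1,2]+K[1,1]*a*v[:,1]/r]
E
python3 - <<'E'
from h import *; from workcell import status,read_camera,masks_of
import time
for _ in range(1): s=status.read_state()
print({k:np.round(v,3) for k,v in s.items() if k in("time","q","tool_pos","tcp_rot","wrist_force")})
Rm=R.from_rotvec(s["tcp_rot"]).as_matrix(); print(Rm.round(3))
p=read_camera("wrist"); print(p["mount"].round(3).tolist(),p["intrinsics"].round(1).tolist())
m=masks_of(p,"tile"); print([(round(d["score"],2),np.round(d["bbox"]).tolist(),int(d["mask"].sum())) for d in m])
im=cv2.cvtColor(p["color"],cv2.COLOR_RGB2BGR)
c,sn=np.cos(-1.25),np.sin(-1.25); B=PARTS["tile"][0]@np.array([[c,-sn,0],[sn,c,0],[0,0,1]]).T+[.447,-.276,0]
for u in wproj(p,s,B): cv2.circle(im,tuple(np.round(u).astype(int)),2,(0,255,0),-1)
if m: cv2.drawContours(im,cv2.findContours(m[0]["mask"].astype(np.uint8),0,1)[0],-1,(255,0,255),1)
cv2.imwrite("pics/w1.png",im); pickle.dump((p,s,m),open("w1.pkl","wb"))
E
```

```text
{'time': np.float64(2.533), 'q': array([-0.828,  0.466,  1.583,  0.209,  1.545, -1.112]), 'tool_pos': array([ 0.462, -0.351,  0.115]), 'tcp_rot': array([-1.683, -2.123, -0.391]), 'wrist_force': array([-0.042,  0.741, -0.371])}
[[-0.194  0.971 -0.136]
 [ 0.859  0.235  0.455]
 [ 0.474 -0.029 -0.88 ]]
[[-0.0, 0.956, 0.293, 0.074], [1.0, 0.0, -0.001, 0.0], [-0.001, 0.293, -0.956, -0.173], [0.0, 0.0, 0.0, 1.0]] [[297.3, 0.0, 259.9], [0.0, 297.3, 194.1], [0.0, 0.0, 1.0]]
[(0.87, [240.0, 105.0, 301.0, 208.0], 5741)]
```

View pics/w1.png

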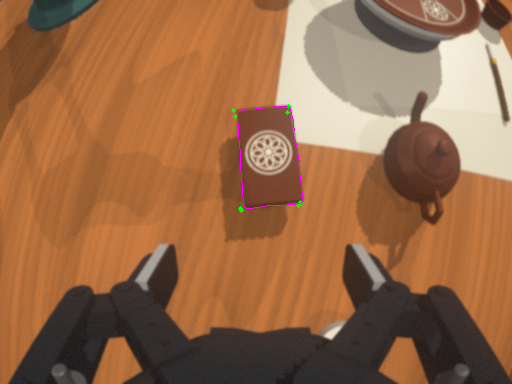

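```bash
cat >> h.py <<'E'
def wfit(p,s,mask,name,x0):
    proj0=globals()["proj"]; globals()["proj"]=lambda q,P: wproj(q,s,P)
    try: return fit((p,),[mask],name,[x0])
    finally: globals()["proj"]=proj0
E
python3 - <<'E'
from h import *; from workcell import status
p,s,m=pickle.load(open("w1.pkl","rb"))
x,f=wfit(p,s,m[0]["mask"],"tile",[.447,-.276,-1.25]); print(x.round(4),f)
s=status.read_state(); print(s["tool_pos"])
a=np.degrees(x[2])+90; Rt=pose(a,30); g=np.array([x[0],x[1],.027])
for b in (.12,0): q=g+Rt.apply([0,0,.019-b]); print(a,q); rows(s,q,Rt); s=dict(tool_pos=q,tcp_rot=Rt.as_rotvec())
E
```

```text
[ 0.4497 -0.2741 -1.2492] 0.022744170972108346
[ 0.46247892 -0.34875827  0.11484374]
18.428956979791593 [ 0.46562117 -0.32205907  0.11446857]
1 rows of [0.83, 1.51, -5.03] [0.0221, 0.0094, 0.0121]  zmin 0.114 mid [ 0.466 -0.322  0.114]
18.428956979791593 [ 0.44665346 -0.26513609  0.01054552]
5 rows of [-0.0, -0.0, -0.0] [0.0, 0.0, 0.024]  zmin 0.011 mid [ 0.454 -0.288  0.052]
```

drive_tool(rows=[[0.8,1.4,-4.8,0.022,0.009,0.012,1],[0,0,0,0,0,0,1],[0,0,0,0,0,0,1],[0,0,0,0,0,0,1]])

```text
time: 2.97
tool_pos: [0.4651, -0.3263, 0.1153]
tcp_rot: [-1.585, -2.176, -0.416]
wrist_force: [0.2, -0.3, 0.1]
width: 0.996
grip_force: 0.0
```

Run:
```python
from h import *; from workcell import status
s=status.read_state(); x=[.4495,-.2742,-1.249]; print(s["tool_pos"],s["q"].round(2))
a=np.degrees(x[2])+90; Rt=pose(a,30); g=np.array([x[0],x[1],.0265])
q=g+Rt.apply([0,0,.019]); print(q); rows(s,q,Rt,6)
```

```text
[ 0.46507307 -0.32629867  0.11529492] [-0.8   0.46  1.6   0.22  1.55 -1.17]
[ 0.44649542 -0.26518765  0.01004552]
6 rows of [0.03, 0.07, -0.09] [0.0005, 0.0002, 0.0205]  zmin 0.01 mid [ 0.453 -0.286  0.045]
```

drive_tool(rows=[[0,0,0,0.0005,0,0.0205,1],[0,0,0,0.0005,0,0.0205,1],[0,0,0,0.0005,0,0.0205,1],[0,0,0,0.0005,0,0.0205,1],[0,0,0,0.0005,0,0.0205,1],[0,0,0,0.0005,0,0.0205,1],[0,0,0,0,0,0,1]])

```text
time: 3.55
tool_pos: [0.4422, -0.2627, 0.0069]
tcp_rot: [-1.581, -2.169, -0.417]
wrist_force: [-0.8, -0.3, -0.7]
width: 1.001
grip_force: 0.0
```

drive_tool(rows=[[0,0,0,0,0,0,0.5],[0,0,0,0,0,0,0.5],[0,0,0,0,0,0,0.5],[0,0,0,0,0,0,0.5],[0,0,0,0,0,0,0.3],[0,0,0,0,0,0,0.3]], force=60)

```text
time: 4.05
tool_pos: [0.4458, -0.2657, 0.0105]
tcp_rot: [-1.584, -2.177, -0.418]
wrist_force: [-0.5, 0.0, -0.0]
width: 0.305
grip_force: 0.0
```

Run:
```python
from h import *; from workcell import status,read_camera,masks_of
s=status.read_state();print(s["width"],s["grip_force"],s["tool_pos"])
a=read_camera("wrist");b=read_camera("side")
i=cv2.cvtColor(a["color"],cv2.COLOR_RGB2BGR)[40:340,60:460]
j=cv2.resize(cv2.cvtColor(b["color"],cv2.COLOR_RGB2BGR)[100:200,270:400],(390,300),interpolation=cv2.INTER_CUBIC)
cv2.imwrite("pics/g1.png",np.hstack([i,j]))
```

```text
0.30520032634487704 0.0 [ 0.44580596 -0.26565421  0.01049496]
```

View pics/g1.png

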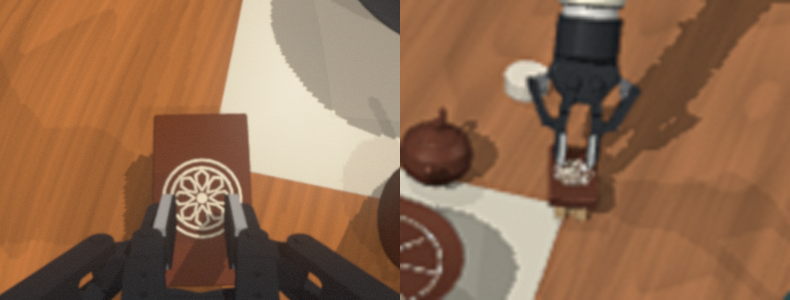

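Run:
```python
from h import *; from workcell import status,read_camera,masks_of
s=status.read_state(); p=read_camera("wrist"); m=masks_of(p,"tile")
Rw=R.from_rotvec(s["tcp_rot"]); w=s["width"]*.085/2
for zb in (0,-.01,-.019,-.03): print(zb,Rw.apply([0,0,zb])+s["tool_pos"],wproj(p,s,s["tool_pos"]+Rw.apply([[0,-w,zb],[0,w,zb]])).round(0).tolist())
print([(d["score"],d["bbox"]) for d in m])
x,f=wfit(p,s,m[0]["mask"],"tile",[.4497,-.274,-1.249]); print(x,f)
im=cv2.cvtColor(p["color"],cv2.COLOR_RGB2BGR)
c,sn=np.cos(-1.249),np.sin(-1.249); B=PARTS["tile"][0]@np.array([[c,-sn,0],[sn,c,0],[0,0,1]]).T+[.4497,-.274,0]
for u in wproj(p,s,B): cv2.circle(im,tuple(np.round(u).astype(int)),2,(0,255,0),-1)
for zb,col in ((0,(0,0,255)),(-.019,(255,255,0))):
  for u in wproj(p,s,s["tool_pos"]+Rw.apply([[0,-w,zb],[0,w,zb]])): cv2.circle(im,tuple(np.round(u).astype(int)),2,col,-1)
cv2.imwrite("pics/g2.png",cv2.resize(im[130:350,150:430],None,fx=2.7,fy=2.7,interpolation=cv2.INTER_CUBIC))
```

```text
0 [ 0.44556031 -0.26531074  0.01021326] [[240.0, 226.0], [280.0, 226.0]]
-0.01 [ 0.44709666 -0.27001331  0.0189038 ] [[239.0, 232.0], [281.0, 232.0]]
-0.019 [ 0.44847939 -0.27424562  0.02672529] [[238.0, 239.0], [282.0, 238.0]]
-0.03 [ 0.45016938 -0.27941844  0.03628488] [[236.0, 247.0], [283.0, 247.0]]
[(0.86, [212.8, 151.3, 310.9, 325.4])]
[ 0.45016741 -0.27408949 -1.23252373] 0.25206230415470066
```

View pics/g2.png

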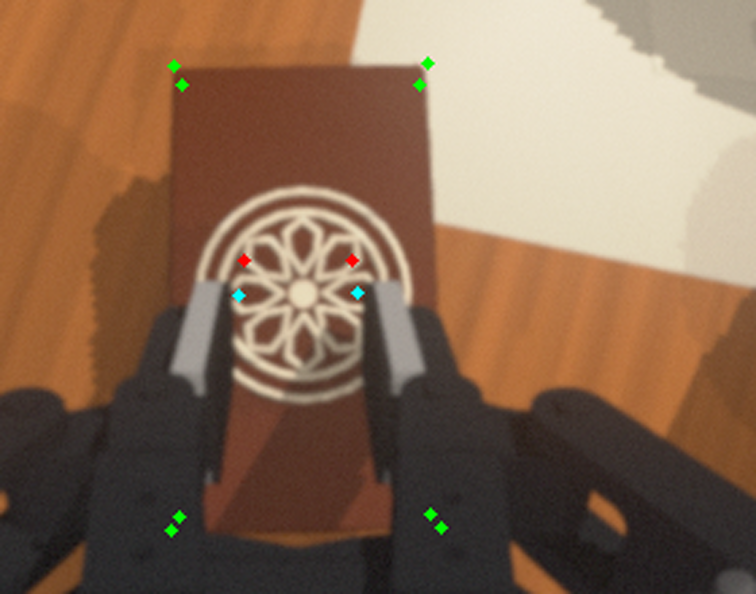

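Run:
```python
from h import *; from workcell import status,read_camera
s=status.read_state(); p=pickle.load(open("w1.pkl","rb"))[0]
Rw=R.from_rotvec(s["tcp_rot"]); w=s["width"]*.085/2
for xb in(.011,0,-.011):
  for zb in (0,-.01,-.02,-.03): print(xb,zb,((wproj(p,s,s["tool_pos"]+Rw.apply([[xb,-w,zb],[xb,w,zb]]))-[150,130])*2.7).round(0).tolist(),(s["tool_pos"]+Rw.apply([xb,0,zb]))[2].round(4))
```

```text
0.011 0 [[241.0, 214.0], [352.0, 214.0]] 0.0156
0.011 -0.01 [[238.0, 230.0], [355.0, 230.0]] 0.0243
0.011 -0.02 [[234.0, 247.0], [358.0, 247.0]] 0.033
0.011 -0.03 [[231.0, 266.0], [362.0, 266.0]] 0.0417
0 0 [[242.0, 258.0], [351.0, 258.0]] 0.0102
0 -0.01 [[239.0, 276.0], [354.0, 275.0]] 0.0189
0 -0.02 [[236.0, 295.0], [357.0, 295.0]] 0.0276
0 -0.03 [[232.0, 317.0], [360.0, 316.0]] 0.0362
-0.011 0 [[243.0, 300.0], [350.0, 300.0]] 0.0047
-0.011 -0.01 [[240.0, 319.0], [352.0, 319.0]] 0.0134
-0.011 -0.02 [[237.0, 340.0], [355.0, 340.0]] 0.0221
-0.011 -0.03 [[234.0, 364.0], [358.0, 364.0]] 0.0308
```

Run:
```python
from h import *
p,s,m=pickle.load(open("w1.pkl","rb"))
Rw=R.from_rotvec(s["tcp_rot"]); 
for xb in(.011,0):
  for zb in (0,-.013,-.023,-.033,-.043): print(xb,zb,wproj(p,s,s["tool_pos"]+Rw.apply([[xb,-.0425,zb],[xb,.0425,zb]])).round(0).tolist())
```

```text
0.011 0 [[192.0, 209.0], [327.0, 209.0]]
0.011 -0.013 [[188.0, 217.0], [332.0, 216.0]]
0.011 -0.023 [[184.0, 223.0], [336.0, 223.0]]
0.011 -0.033 [[179.0, 230.0], [340.0, 230.0]]
0.011 -0.043 [[174.0, 238.0], [345.0, 238.0]]
0 0 [[194.0, 225.0], [326.0, 225.0]]
0 -0.013 [[189.0, 233.0], [330.0, 233.0]]
0 -0.023 [[186.0, 241.0], [334.0, 241.0]]
0 -0.033 [[181.0, 249.0], [338.0, 249.0]]
0 -0.043 [[177.0, 258.0], [343.0, 257.0]]
```

Run:
```python
from h import *; from workcell import status
s=status.read_state(); o=pickle.load(open("s0.pkl","rb"))
Rw=R.from_rotvec(s["tcp_rot"])
for zb in (0,-.01,-.02,-.03,-.04): print(zb,*[proj(o[c],s["tool_pos"]+Rw.apply([0,0,zb])).round(1).tolist() for c in("side","scene")])
```

```text
0 [[326.2, 163.6]] [[204.0, 156.6]]
-0.01 [[326.5, 160.8]] [[202.4, 154.6]]
-0.02 [[326.8, 158.0]] [[200.8, 152.6]]
-0.03 [[327.1, 155.2]] [[199.1, 150.6]]
-0.04 [[327.4, 152.4]] [[197.4, 148.6]]
```

drive_tool(rows=[[0,0,0,0,0,0,1],[0,0,0,0,0,0,1],[0,0,0,0,0,0,1],[0,0,0,0,0,0,1],[0,0,0,0,0,0,1]])

```text
time: 4.67
tool_pos: [0.4451, -0.2648, 0.0097]
tcp_rot: [-1.582, -2.176, -0.418]
wrist_force: [-0.3, -0.1, 0.1]
width: 0.981
grip_force: 0.0
```

drive_tool(rows=[[0,0,0,0,0,0.007,1],[0,0,0,0,0,0.007,1],[0,0,0,0,0,0.007,1],[0,0,0,0,0,0,1]])

```text
time: 5.0
tool_pos: [0.4404, -0.2531, -0.0101]
tcp_rot: [-1.58, -2.173, -0.418]
wrist_force: [-1.1, -0.1, 0.3]
width: 1.002
grip_force: 0.0
```

Run:
```python
from h import *; from workcell import status,read_camera
s=status.read_state(); print(s["tool_pos"],s["wrist_force"].round(1),s["width"])
a=read_camera("wrist");b=read_camera("side")
i=cv2.cvtColor(a["color"],cv2.COLOR_RGB2BGR)[100:340,100:420]
i=cv2.resize(i,(400,300))
j=cv2.resize(cv2.cvtColor(b["color"],cv2.COLOR_RGB2BGR)[110:185,280:380],(400,300),interpolation=cv2.INTER_CUBIC)
cv2.imwrite("pics/g3.png",np.hstack([i,j]))
```

```text
[ 0.44040924 -0.25311497 -0.01014708] [-1.1 -0.1  0.3] 1.0018590227789819
```

View pics/g3.png

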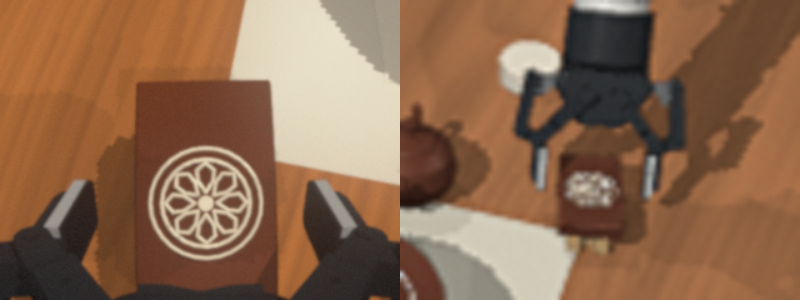

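drive_tool(rows=[[0,0,0,0,0,0.006,1],[0,0,0,0,0,0.006,1],[0,0,0,0,0,0,1],[0,0,0,0,0,0,0.5],[0,0,0,0,0,0,0.5],[0,0,0,0,0,0,0.5],[0,0,0,0,0,0,0.4],[0,0,0,0,0,0,0.4]], force=60)

```text
time: 5.77
tool_pos: [0.4408, -0.2502, -0.0184]
tcp_rot: [-1.584, -2.178, -0.418]
wrist_force: [-0.3, -1.1, 2.1]
width: 0.643
grip_force: 64.1
```

drive_tool(rows=[[0,0,0,0.005,0,-0.009,0.4],[0,0,0,0.005,0,-0.009,0.4],[0,0,0,0.01,0,-0.017,0.4],[0,0,0,0.01,0,-0.017,0.4],[0,0,0,0.01,0,-0.017,0.4],[0,0,0,0.01,0,-0.017,0.4],[0,0,0,0.005,0,-0.009,0.4],[0,0,0,0,0,0,0.4]])

```text
time: 6.43
tool_pos: [0.4418, -0.25, 0.0941]
tcp_rot: [-1.585, -2.182, -0.418]
wrist_force: [-0.1, -0.5, -1.9]
width: 0.638
grip_force: 63.7
```

Run:
```python
from h import *; from workcell import status,read_camera
s=status.read_state(); print(s["tool_pos"],s["wrist_force"].round(1),s["width"],s["grip_force"],s["q"].round(2))
a=read_camera("wrist");b=read_camera("side")
i=cv2.resize(cv2.cvtColor(a["color"],cv2.COLOR_RGB2BGR)[100:340,100:420],(400,300))
j=cv2.resize(cv2.cvtColor(b["color"],cv2.COLOR_RGB2BGR)[90:165,280:380],(400,300),interpolation=cv2.INTER_CUBIC)
cv2.imwrite("pics/g4.png",np.hstack([i,j]))
```

```text
[ 0.44175544 -0.25003015  0.09406088] [-0.1 -0.5 -1.9] 0.6378252104655947 63.70219588279724 [-0.75  0.36  1.78  0.25  1.46 -1.14]
```

View pics/g4.png

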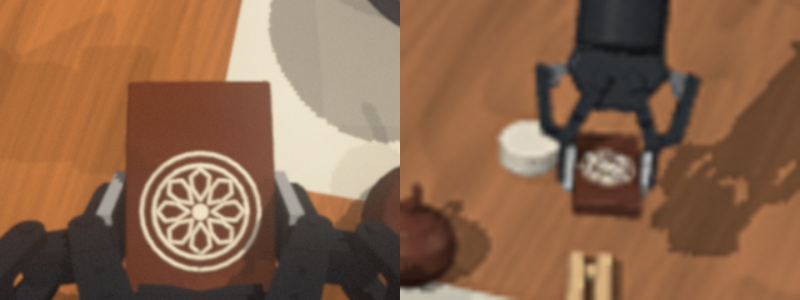

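```bash
cat > kin.py <<'E'
from h import *
from scipy.optimize import least_squares
def fk(q,k):
    a,b,h,d,r0,d6=k
    Rz=lambda t:R.from_euler("z",t); Ry=lambda t:R.from_euler("y",t)
    A=Rz(q[0])*Ry(q[1]); B=A*Ry(q[2]); C=B*Rz(q[3])*Ry(q[4])*Rz(q[5]+d6)
    return np.array([0,0,h])+Rz(q[0]).apply([r0,0,0])+A.apply([0,0,a])+B.apply([0,0,b])+C.apply([0,0,d]),C
def res(k,S): 
    o=[]
    for q,p,r in S:
        P,C=fk(q,k); o+=[*(P-p),*(.3*(C.inv()*R.from_rotvec(r)).as_rotvec())]
    return np.array(o)
E
python3 - <<'E'
from kin import *; from workcell import status
s0=[-1.181,.265,1.605,0,1.274,-.037],[.279,-.614,.200],[-3.068,-.665,.001]
_,s,_=pickle.load(open("w1.pkl","rb")); n=status.read_state()
S=[s0,(s["q"],s["tool_pos"],s["tcp_rot"]),(n["q"],n["tool_pos"],n["tcp_rot"])]
best=min((least_squares(res,[.42,.4,.2,.3,0,d6],args=(S,)) for d6 in(0,1.57,3.14,-1.57)),key=lambda r:r.cost)
k=best.x; print(k.round(4),np.abs(best.fun).max()); np.save("k.npy",k)
rel=R.from_rotvec([-1.584,-2.178,-.418]); M=rel.as_matrix(); print("tilt",np.degrees(np.arcsin(M[2,0])),M[2].round(3),"az y",np.degrees(np.arctan2(M[1,1],M[0,1])))
lo=[-2.63,-.94,.31,-1.31,0,-2.55];hi=[2.63,2.18,2.57,4.45,2.66,2.55]
for az in (114.4,95,80,70,60,50,140,155):
  Rt=pose(az,-60); p=np.array([.627,.284,.068])+Rt.apply([0,0,.05])
  f=lambda q:(lambda P,C:np.r_[(P-p),.3*(C.inv()*Rt).as_rotvec()])(*fk(q,k))
  sols=[least_squares(f,g,bounds=(lo,hi)) for g in ([.5,.6,1.6,.3,.8,-1.2],[.5,.6,1.6,-.8,.8,-.5],[.5,.6,1.6,1.5,.8,-2],[.5,.6,1.6,3,.8,1])]
  b=min(sols,key=lambda r:r.cost); print(az,b.x.round(2),b.cost.round(6))
E
```

```text
[ 0.6866  0.5513  0.1566  0.4593 -0.0258  1.5708] 0.02070582921625369
tilt 29.591267757782166 [ 0.494 -0.    -0.87 ] az y 17.950212162111846
114.4 [0.42 0.33 2.56 3.14 0.79 1.57] 0.0
95 [0.75 0.36 2.49 3.95 0.83 1.33] 0.0
80 [0.89 0.41 2.37 4.44 0.91 1.16] 0.0
70 [0.9  0.45 2.37 4.45 0.97 1.28] 0.000673
60 [ 0.96  0.5   2.12 -1.31  1.09  0.95] 8.3e-05
50 [ 0.96  0.55  2.04 -1.21  1.18  0.97] 0.0
140 [0.03 0.37 2.45 2.11 0.85 1.89] 0.0
155 [-0.08  0.43  2.31  1.67  0.95  2.04] 0.0
```

Run:
```python
from h import *; from workcell import status
s=status.read_state(); R0=R.from_rotvec(s["tcp_rot"])
q=s["tool_pos"]+[0,.02,.17]; rows(s,q,R0,7); s2=dict(tool_pos=q,tcp_rot=s["tcp_rot"]); rows(s2,[.54,.2,.28],pose(20,0),15)
```

```text
7 rows of [0.0, 0.0, 0.0] [0.0144, 0.0009, -0.0198]  zmin 0.115 mid [ 0.44  -0.237  0.188]
15 rows of [0.03, -1.98, -0.13] [0.0246, 0.0156, 0.0056]  zmin 0.268 mid [ 0.496 -0.002  0.295]
```

drive_tool(rows=[[0,0,0,0.014,0.001,-0.02,0.4],[0,0,0,0.014,0.001,-0.02,0.4],[0,0,0,0.014,0.001,-0.02,0.4],[0,0,0,0.014,0.001,-0.02,0.4],[0,0,0,0.014,0.001,-0.02,0.4],[0,0,0,0.014,0.001,-0.02,0.4],[0,0,0,0.014,0.001,-0.02,0.4],[0,0,0,0,0,0,0.4]])

```text
time: 7.2
tool_pos: [0.4436, -0.232, 0.2646]
tcp_rot: [-1.584, -2.181, -0.419]
wrist_force: [0.4, -0.6, -0.9]
width: 0.647
grip_force: 63.9
```

```bash
python3 -c "
from workcell import status;import pickle;pickle.dump(status.read_state(),open('f1.pkl','wb'))"
```

drive_tool(rows=[[0,-2,0,0.0245,0.0155,0.0055,0.4],[0,-2,0,0.0245,0.0155,0.0055,0.4],[0,-2,0,0.0245,0.0155,0.0055,0.4],[0,-2,0,0.0245,0.0155,0.0055,0.4],[0,-2,0,0.0245,0.0155,0.0055,0.4],[0,-2,0,0.0245,0.0155,0.0055,0.4],[0,-2,0,0.0245,0.0155,0.0055,0.4],[0,-2,0,0.0245,0.0155,0.0055,0.4]])

```text
time: 7.87
tool_pos: [0.4986, -0.0043, 0.2936]
tcp_rot: [-1.729, -2.377, -0.202]
wrist_force: [1.4, 0.4, -1.8]
width: 0.646
grip_force: 63.8
```

drive_tool(rows=[[0,-2,0,0.0245,0.0155,0.0055,0.4],[0,-2,0,0.0245,0.0155,0.0055,0.4],[0,-2,0,0.0245,0.0155,0.0055,0.4],[0,-2,0,0.0245,0.0155,0.0055,0.4],[0,-2,0,0.0245,0.0155,0.0055,0.4],[0,-2,0,0.0245,0.0155,0.0055,0.4],[0,-2,0,0.0245,0.0155,0.0055,0.4],[0,0,0,0,0,0,0.4]])

```text
time: 8.53
tool_pos: [0.547, 0.1997, 0.276]
tcp_rot: [-1.839, -2.546, 0.011]
wrist_force: [0.2, 0.4, -1.4]
width: 0.648
grip_force: 63.8
```

Run:
```python
from kin import *; from workcell import status
s0=dict(q=[-1.181,.265,1.605,0,1.274,-.037],tool_pos=np.array([.279,-.614,.200]),tcp_rot=[-3.068,-.665,.001])
_,w,_=pickle.load(open("w1.pkl","rb")); f1=pickle.load(open("f1.pkl","rb")); n=status.read_state()
pickle.dump(n,open("f2.pkl","wb"))
print(n["tool_pos"],n["q"].round(3),n["wrist_force"].round(1),n["grip_force"],n["width"])
S=[(s["q"],s["tool_pos"],s["tcp_rot"]) for s in (s0,w,f1,n)]
best=min((least_squares(res,[.42,.4,.2,.3,0,d6],args=(S,)) for d6 in(0,1.57,3.14,-1.57)),key=lambda r:r.cost)
k=best.x; print(k.round(4)); print(best.fun.reshape(-1,6).round(4)); np.save("k.npy",k)
```

```text
[0.5470027  0.19969222 0.27595821] [ 0.309  0.056  1.707 -0.003  1.385 -0.01 ] [ 0.2  0.4 -1.4] 63.847196102142334 0.6484102146701665
[5.5370e-01 5.6530e-01 2.5600e-01 4.2620e-01 9.0000e-04 1.5708e+00]
[[-0.0187 -0.0197 -0.0024  0.     -0.0001 -0.    ]
 [-0.0118 -0.0089 -0.     -0.     -0.      0.    ]
 [-0.0173 -0.0015  0.004  -0.     -0.      0.    ]
 [ 0.0098 -0.0232 -0.0016  0.      0.      0.    ]]
```

```bash
cat > kin.py <<'E'
from h import *
from scipy.optimize import least_squares
def fk(q,k):
    a,b,h,d,r0,d6,e,tx,ty,e2=k
    Rz=lambda t:R.from_euler("z",t); Ry=lambda t:R.from_euler("y",t)
    A=Rz(q[0])*Ry(q[1]); B=A*Ry(q[2]); C=B*Rz(q[3])*Ry(q[4])*Rz(q[5]+d6)
    return np.array([0,0,h])+Rz(q[0]).apply([r0,e,0])+A.apply([0,0,a])+B.apply([e2,0,b])+C.apply([tx,ty,d]),C
def res(k,S): 
    o=[]
    for q,p,r in S:
        P,C=fk(q,k); o+=[*(P-p),*(.3*(C.inv()*R.from_rotvec(r)).as_rotvec())]
    return np.array(o)
E
python3 - <<'E'
from kin import *
s0=dict(q=[-1.181,.265,1.605,0,1.274,-.037],tool_pos=np.array([.279,-.614,.200]),tcp_rot=[-3.068,-.665,.001])
_,w,_=pickle.load(open("w1.pkl","rb"))
S=[(s["q"],s["tool_pos"],s["tcp_rot"]) for s in (s0,w,*[pickle.load(open(f"f{i}.pkl","rb")) for i in(1,2)])]
k0=[.5537,.5653,.256,.4262,0,1.5708,0,0,0,0]
for fix in ([4,9],[4,6,9],[4,7,8,9],[4,8,9]):
    fr=[i for i in range(10) if i not in fix]
    def f(v): k=np.array(k0,float); k[fr]=v; return res(k,S)
    b=least_squares(f,np.array(k0)[fr]); print(fix,dict(zip(fr,b.x.round(4))),np.abs(b.fun).max().round(4))
E
```

```text
[4, 9] {0: np.float64(0.5116), 1: np.float64(0.5661), 2: np.float64(0.2513), 3: np.float64(0.3778), 5: np.float64(1.5708), 6: np.float64(0.0248), 7: np.float64(0.0001), 8: np.float64(-0.0001)} 0.0003
[4, 6, 9] {0: np.float64(0.5113), 1: np.float64(0.5282), 2: np.float64(0.159), 3: np.float64(0.2971), 5: np.float64(1.5708), 7: np.float64(0.0231), 8: np.float64(0.0374)} 0.0057
[4, 7, 8, 9] {0: np.float64(0.5114), 1: np.float64(0.566), 2: np.float64(0.2513), 3: np.float64(0.3777), 5: np.float64(1.5708), 6: np.float64(0.0248)} 0.0004
[4, 8, 9] {0: np.float64(0.5116), 1: np.float64(0.566), 2: np.float64(0.2511), 3: np.float64(0.3776), 5: np.float64(1.5708), 6: np.float64(0.0247), 7: np.float64(0.0001)} 0.0003
```

```bash
cat >> kin.py <<'E'
K=[.5114,.566,.2513,.3777,0,1.5708,.0248,0,0,0]
lo=[-2.63,-.94,.31,-1.31,0,-2.55];hi=[2.63,2.18,2.57,4.45,2.66,2.55]
def ik(p,Rt,g):
    b=least_squares(lambda q:(lambda P,C:np.r_[(P-p),.3*(C.inv()*Rt).as_rotvec()])(*fk(q,K)),np.clip(g,np.array(lo)+.01,np.array(hi)-.01),bounds=(lo,hi)); return b.x,b.cost
E
python3 - <<'E'
from kin import *
n=pickle.load(open("f2.pkl","rb"))
for az in (0,10,20,30,40,50):
  for up in (.08,0):
    g=n["q"]
    for t in np.linspace(0,1,6):
      Rt=pose(18+(az-18)*t,-60*t); c=np.array([.55,.2,.32])*(1-t)+np.array([.627,.284,.068+up])*t
      g,co=ik(c+Rt.apply([0,0,.05]),Rt,g)
    print(az,up,g.round(2),round(co,7))
E
```

```text
0 0.08 [ 0.71  0.79  1.33 -0.74  1.79  0.85] 0.0
0 0 [ 0.71  0.88  1.34 -0.73  1.71  0.91] 0.0
10 0.08 [ 0.74  0.73  1.45 -0.82  1.67  0.8 ] 0.0
10 0 [ 0.74  0.82  1.45 -0.82  1.6   0.87] 0.0
20 0.08 [ 0.77  0.66  1.56 -0.91  1.55  0.76] 0.0
20 0 [ 0.77  0.76  1.57 -0.92  1.48  0.84] 0.0
30 0.08 [ 0.79  0.59  1.68 -1.    1.43  0.73] 0.0
30 0 [ 0.79  0.7   1.69 -1.02  1.37  0.83] 0.0
40 0.08 [ 0.81  0.52  1.8  -1.11  1.3   0.71] 0.0
40 0 [ 0.81  0.63  1.8  -1.14  1.25  0.82] 0.0
50 0.08 [ 0.81  0.45  1.91 -1.22  1.17  0.7 ] 0.0
50 0 [ 0.81  0.57  1.92 -1.28  1.13  0.83] 0.0
```

Run:
```python
from kin import *; from workcell import status
s=status.read_state()
Rg=R.from_rotvec([-1.584,-2.178,-.418]); off=Rg.inv().apply(np.array([.4497,-.2741,.025])-[.4408,-.2502,-.0184]); print("off",off.round(4))
Rt=pose(20,-60.4); off[1]=0
q=np.array([.627,.284,.068+.06])-Rt.apply(off); print(q); rows(s,q,Rt); 
for d in (.06,): print("down in tool",Rt.inv().apply([0,0,-d]).round(4))
```

```text
off [-0.0007  0.0011 -0.0503]
[0.64184247 0.24322065 0.10251383]
11 rows of [-0.11, -5.47, -0.12] [0.0085, 0.0094, 0.0142]  zmin 0.103 mid [0.591 0.245 0.182]
down in tool [0.0522 0.     0.0296]
```

drive_tool(rows=[[-0.1,-5.5,-0.1,0.0085,0.0095,0.014,0.4],[-0.1,-5.5,-0.1,0.0085,0.0095,0.014,0.4],[-0.1,-5.5,-0.1,0.0085,0.0095,0.014,0.4],[-0.1,-5.5,-0.1,0.0085,0.0095,0.014,0.4],[-0.1,-5.5,-0.1,0.0085,0.0095,0.014,0.4],[-0.1,-5.5,-0.1,0.0085,0.0095,0.014,0.4]])

```text
time: 9.03
tool_pos: [0.5936, 0.2395, 0.1857]
tcp_rot: [1.53, 2.135, -0.457]
wrist_force: [-0.3, -0.9, -2.0]
width: 0.644
grip_force: 63.9
```

drive_tool(rows=[[-0.1,-5.5,-0.1,0.0085,0.0095,0.014,0.4],[-0.1,-5.5,-0.1,0.0085,0.0095,0.014,0.4],[-0.1,-5.5,-0.1,0.0085,0.0095,0.014,0.4],[-0.1,-5.5,-0.1,0.0085,0.0095,0.014,0.4],[-0.1,-5.5,-0.1,0.0085,0.0095,0.014,0.4],[0,0,0,0,0,0,0.4],[0,0,0,0,0,0,0.4]])

```text
time: 9.62
tool_pos: [0.642, 0.2351, 0.1014]
tcp_rot: [1.248, 1.773, -0.746]
wrist_force: [-0.4, 0.3, -0.5]
width: 0.643
grip_force: 64.0
```

Run:
```python
from kin import *; from workcell import status,read_camera,masks_of
s=status.read_state(); print(s["tool_pos"],s["wrist_force"].round(1),s["width"],s["grip_force"],s["q"].round(2))
Rt=pose(20,-60.4); off=np.array([-.0007,0,-.0503])
Rc=R.from_rotvec(s["tcp_rot"]); print("tile c",s["tool_pos"]+Rc.apply(off), "rot err deg",np.degrees((Rc.inv()*Rt).as_rotvec()).round(2))
q=np.array([.627,.284,.068])-Rt.apply(off); rows(s,q,Rt,6)
b=read_camera("side");a=read_camera("scene")
i=cv2.resize(cv2.cvtColor(a["color"],cv2.COLOR_RGB2BGR)[160:280,300:400],(400,480),interpolation=cv2.INTER_CUBIC)
j=cv2.resize(cv2.cvtColor(b["color"],cv2.COLOR_RGB2BGR)[180:300,150:250],(400,480),interpolation=cv2.INTER_CUBIC)
cv2.imwrite("pics/p1.png",np.hstack([i,j]))
```

```text
[0.64202379 0.23514409 0.10141196] [-0.4  0.3 -0.5] 0.6428574394626804 63.97695779800415 [ 0.76  0.69  1.57 -0.92  1.54  0.78]
tile c [0.62773931 0.27638914 0.12641955] rot err deg [-0.78  0.58  0.16]
6 rows of [-0.13, 0.1, 0.03] [0.0092, 0.0005, 0.0037]  zmin 0.043 mid [0.642 0.24  0.062]
```

View pics/p1.png

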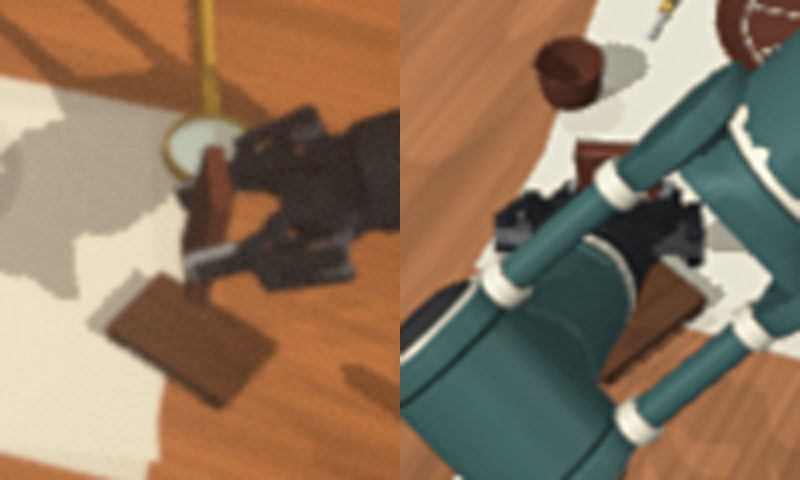

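drive_tool(rows=[[-0.1,0.1,0,0.009,0.0005,0.0035,0.4],[-0.1,0.1,0,0.009,0.0005,0.0035,0.4],[-0.1,0.1,0,0.009,0.0005,0.0035,0.4],[-0.1,0.1,0,0.009,0.0005,0.0035,0.4],[-0.1,0.1,0,0.009,0.0005,0.0035,0.4],[0,0,0,0,0,0,0.4],[0,0,0,0,0,0,0.4]])

```text
time: 10.3
tool_pos: [0.645, 0.2445, 0.0605]
tcp_rot: [1.253, 1.776, -0.72]
wrist_force: [-0.2, 0.4, -2.3]
width: 0.643
grip_force: 64.0
```

Run:
```python
from kin import *; from workcell import status,read_camera,masks_of
s=status.read_state(); print(s["tool_pos"],s["wrist_force"].round(1),s["width"])
Rt=pose(20,-60.4); off=np.array([-.0007,0,-.0503])
Rc=R.from_rotvec(s["tcp_rot"]); c=s["tool_pos"]+Rc.apply(off); print("tile c",c, "rot err deg",np.degrees((Rc.inv()*Rt).as_rotvec()).round(2))
q=np.array([.627,.284,.068])-Rt.apply(off); rows(s,q,Rt,6)
a=read_camera("scene"); m=masks_of(a,"tile"); im=cv2.cvtColor(a["color"],cv2.COLOR_RGB2BGR)
tx=Rc.apply(R.from_euler("y",-29.6,degrees=True).apply([1,0,0])); print("pred tile axis",tx.round(3))
y=Rc.apply([0,1,0]); n=np.cross(tx,y)
P=np.array([c+i*.05*tx+j*.028*y+k*.007*n for i in(-1,1) for j in(-1,1) for k in(-1,1)])
im=cv2.resize(im[170:290,300:400],None,fx=5,fy=5,interpolation=cv2.INTER_CUBIC)
for u in proj(a,P): cv2.circle(im,tuple(((u-[300,170])*5).round().astype(int)),3,(0,255,0),-1)
print([(d["score"],d["bbox"]) for d in m]); cv2.imwrite("pics/p2.png",im)
```

```text
[0.64504557 0.24448736 0.06049473] [-0.2  0.4 -2.3] 0.6426176488125394
tile c [0.63014092 0.28521815 0.08597872] rot err deg [ 0.08 -0.04 -0.43]
6 rows of [0.01, -0.01, -0.07] [0.0026, -0.0006, 0.0015]  zmin 0.043 mid [0.643 0.244 0.049]
pred tile axis [ 0.007  0.003 -1.   ]
[(0.83, [345.4, 209.3, 358.5, 246.7]), (0.63, [339.9, 156.7, 366.5, 211.0])]
```

View pics/p2.png

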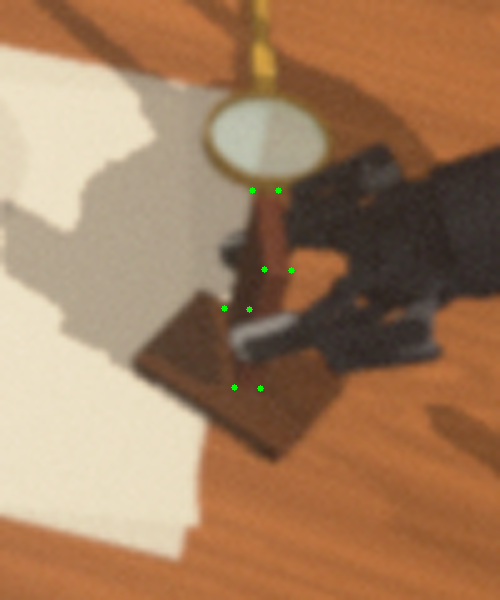

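drive_tool(rows=[[0,0,0,0.0026,-0.0006,0.0015,0.4],[0,0,0,0.0026,-0.0006,0.0015,0.4],[0,0,0,0.0026,-0.0006,0.0015,0.4],[0,0,0,0.0026,-0.0006,0.0015,0.4],[0,0,0,0.0026,-0.0006,0.0015,0.4],[0,0,0,0,0,0,0.4],[0,0,0,0,0,0,0.4]])

```text
time: 10.98
tool_pos: [0.6428, 0.2436, 0.046]
tcp_rot: [1.253, 1.776, -0.719]
wrist_force: [-0.4, -0.4, -0.7]
width: 0.642
grip_force: 64.0
```

drive_tool(rows=[[0,0,0,0.0013,0,0.0008,0.4],[0,0,0,0,0,0,0.4],[0,0,0,0,0,0,0.4]])

```text
time: 11.23
tool_pos: [0.643, 0.2438, 0.0449]
tcp_rot: [1.254, 1.776, -0.718]
wrist_force: [0.1, 0.3, -1.9]
width: 0.645
grip_force: 64.0
```

Still hanging (−1.9 N); go on in 1.5 mm steps.

drive_tool(rows=[[0,0,0,0.0013,0,0.0008,0.4],[0,0,0,0,0,0,0.4],[0,0,0,0,0,0,0.4]])

```text
time: 11.48
tool_pos: [0.6432, 0.2439, 0.0436]
tcp_rot: [1.254, 1.776, -0.717]
wrist_force: [0.0, -0.1, -1.1]
width: 0.643
grip_force: 64.0
```

drive_tool(rows=[[0,0,0,0.0009,0,0.0005,0.4],[0,0,0,0,0,0,0.4],[0,0,0,0,0,0,0.4]])

```text
time: 11.73
tool_pos: [0.6432, 0.2439, 0.0436]
tcp_rot: [1.254, 1.774, -0.718]
wrist_force: [-2.2, 0.9, 5.3]
width: 0.644
grip_force: 64.5
```

drive_tool(rows=[[0,0,0,0,0,0,0.7],[0,0,0,0,0,0,0.8],[0,0,0,0,0,0,1],[0,0,0,0,0,0,1],[0,0,0,0,0,0,1],[0,0,0,0,0,0,1]], force=20)

```text
time: 12.23
tool_pos: [0.643, 0.2437, 0.0421]
tcp_rot: [1.254, 1.776, -0.718]
wrist_force: [0.2, 0.7, -0.6]
width: 1.004
grip_force: 0.0
```

Run:
```python
from kin import *; from workcell import status,read_camera,masks_of
s=status.read_state(); print(s["tool_pos"],s["wrist_force"].round(1),s["width"])
p=read_camera("wrist");m=masks_of(p,"tile");print([(d["score"],d["bbox"]) for d in m])
a=read_camera("scene")
i=cv2.resize(cv2.cvtColor(p["color"],cv2.COLOR_RGB2BGR),(512,384)); j=cv2.resize(cv2.cvtColor(a["color"],cv2.COLOR_RGB2BGR)[180:290,310:390],(279,384),interpolation=cv2.INTER_CUBIC)
cv2.imwrite("pics/r1.png",np.hstack([i,j]))
```

```text
[0.64296815 0.24374538 0.04206462] [ 0.2  0.7 -0.6] 1.0037824854774187
[(0.87, [199.2, 165.4, 322.6, 334.8]), (0.3, [161.9, 74.7, 381.0, 187.1])]
```

View pics/r1.png

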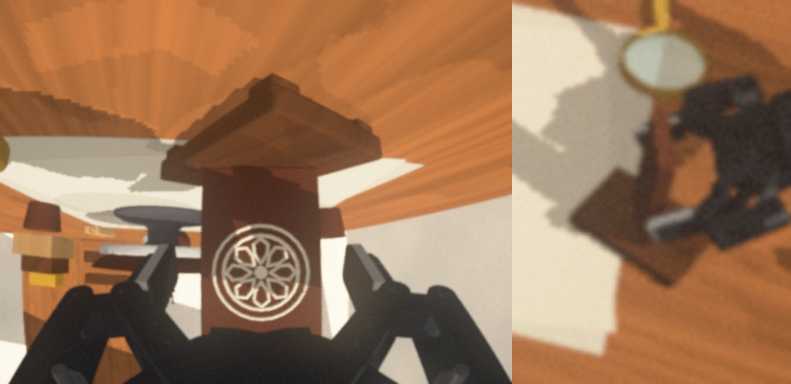

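drive_tool(rows=[[0,0,0,0,0,-0.008,1],[0,0,0,0,0,-0.015,1],[0,0,0,0,0,-0.025,1],[0,0,0,0,0,-0.03,1],[0,0,0,0,0,-0.03,1],[0,0,0,0,0,-0.03,1],[0,0,0,0,0,-0.03,1],[0,0,0,0,0,-0.03,1]])

```text
time: 13.05
tool_pos: [0.5826, 0.4078, 0.1421]
tcp_rot: [1.254, 1.777, -0.716]
wrist_force: [0.8, 0.3, -0.3]
width: 1.002
grip_force: 0.0
```

Run:
```python
from kin import *; from workcell import status,read_camera,masks_of
s=status.read_state(); print(s["tool_pos"],s["q"].round(2))
# tile check from scene + side
tmp=[]
for c in("scene","side"):
    a=read_camera(c); m=masks_of(a,"tile"); print(c,[(round(d["score"],2),d["bbox"]) for d in m])
    for z in (.018,.118): print("  ",proj(a,[.627,.284,z]).round(1))
q=np.array([.40,.29,.27]); Rt=pose(62,-10); rows(s,q,Rt)
s2=dict(tool_pos=q,tcp_rot=Rt.as_rotvec()); rows(s2,[.382,.241,.13],pose(104.4,0))
g=s["q"]
for t in np.linspace(0,1,6):
    Rq=R.from_rotvec(s["tcp_rot"])*R.from_rotvec(t*(R.from_rotvec(s["tcp_rot"]).inv()*Rt).as_rotvec()); g,co=ik(s["tool_pos"]*(1-t)+q*t,Rq,g)
print(g.round(2),co)
for t in np.linspace(0,1,6): g,co=ik(q*(1-t)+np.array([.382,.241,.13])*t,pose(62+42.4*t,-10+10*t),g)
print(g.round(2),co); print(ik([.382,.241,-.02],pose(104.4,0),g))
```

```text
[0.58258753 0.40781144 0.14210037] [ 0.96  0.79  1.3  -0.81  1.76  0.77]
scene [(0.86, [343.3, 215.0, 357.6, 250.2])]
   [[347.2 242.3]]
   [[353.  219.4]]
side [(0.64, [193.0, 228.5, 217.1, 258.8])]
   [[205.6 256.7]]
   [[203.4 233.4]]
12 rows of [-2.04, 4.01, -2.99] [-0.0044, -0.0195, -0.0092]  zmin 0.15 mid [0.456 0.365 0.214]
8 rows of [-0.46, 1.19, -5.29] [0.003, -0.0062, 0.0174]  zmin 0.13 mid [0.387 0.261 0.182]
[ 0.7  -0.17  1.94 -0.17  1.31 -0.34] 1.167847049239193e-23
[ 0.51 -0.11  2.14  0.    1.11 -1.31] 2.620704511320985e-24
(array([ 5.07888576e-01,  1.03466598e-01,  2.25784472e+00, -6.91321129e-09,
        7.80281436e-01, -1.31423883e+00]), np.float64(8.292612341807506e-16))
```

drive_tool(rows=[[-2,4,-3,-0.0045,-0.0195,-0.009,1],[-2,4,-3,-0.0045,-0.0195,-0.009,1],[-2,4,-3,-0.0045,-0.0195,-0.009,1],[-2,4,-3,-0.0045,-0.0195,-0.009,1],[-2,4,-3,-0.0045,-0.0195,-0.009,1],[-2,4,-3,-0.0045,-0.0195,-0.009,1],[-2,4,-3,-0.0045,-0.0195,-0.009,1],[-2,4,-3,-0.0045,-0.0195,-0.009,1]])

```text
time: 13.92
tool_pos: [0.4423, 0.3478, 0.2231]
tcp_rot: [0.949, 2.548, -0.328]
wrist_force: [-0.0, 0.5, 0.0]
width: 1.001
grip_force: 0.0
```

drive_tool(rows=[[-2,4,-3,-0.0045,-0.0195,-0.009,1],[-2,4,-3,-0.0045,-0.0195,-0.009,1],[-2,4,-3,-0.0045,-0.0195,-0.009,1],[-2,4,-3,-0.0045,-0.0195,-0.009,1]])

```text
time: 14.25
tool_pos: [0.4009, 0.2851, 0.2678]
tcp_rot: [0.72, 2.889, -0.074]
wrist_force: [0.2, -1.3, 0.2]
width: 1.0
grip_force: 0.0
```

drive_tool(rows=[[-0.5,1.2,-5.3,0.003,-0.006,0.0175,0.7],[-0.5,1.2,-5.3,0.003,-0.006,0.0175,0.7],[-0.5,1.2,-5.3,0.003,-0.006,0.0175,0.7],[-0.5,1.2,-5.3,0.003,-0.006,0.0175,0.7],[-0.5,1.2,-5.3,0.003,-0.006,0.0175,0.7],[-0.5,1.2,-5.3,0.003,-0.006,0.0175,0.7],[-0.5,1.2,-5.3,0.003,-0.006,0.0175,0.7],[-0.5,1.2,-5.3,0.003,-0.006,0.0175,0.7]])

```text
time: 14.92
tool_pos: [0.3824, 0.2362, 0.1253]
tcp_rot: [0.395, -3.108, 0.005]
wrist_force: [1.1, -0.7, 0.4]
width: 0.699
grip_force: 0.0
```

drive_tool(rows=[[0,0,0,0,0,0,0.7],[0,0,0,0,0,0,0.7],[0,0,0,0,0,0,0.7]])

```text
time: 15.17
tool_pos: [0.3838, 0.2378, 0.1275]
tcp_rot: [0.386, -3.112, 0.005]
wrist_force: [0.7, 0.1, 0.4]
width: 0.698
grip_force: 0.0
```

Run:
```python
from kin import *; from workcell import status,read_camera,masks_of
s=status.read_state(); print(s["time"],s["tool_pos"],s["q"].round(2)); Rc=R.from_rotvec(s["tcp_rot"])
print(Rc.as_matrix().round(3).tolist())
p=read_camera("wrist"); m=masks_of(p,"magnifier"); print([(round(d["score"],2),d["bbox"],d["mask"].sum()) for d in m])
pickle.dump((p,s,m),open("w2.pkl","wb"))
print("pred lens, neck, end",wproj(p,s,[[.4387,.2555,.007],[.382,.241,.007],[.4387-.205*.968,.2555-.205*.249,.007]]).round(0).tolist())
if m: print(wfit(p,s,m[0]["mask"],"magnifier",[.4387,.2555,3.393]))
```

```text
15.1667 [0.38378164 0.23781404 0.12748633] [ 0.5  -0.1   2.14 -0.    1.11 -1.32]
[[-0.97, -0.244, -0.005], [-0.244, 0.97, -0.004], [0.006, -0.002, -1.0]]
[(0.88, [228.3, 38.6, 300.0, 266.2], np.int64(5986))]
pred lens, neck, end [[265.0, 232.0], [265.0, 180.0], [264.0, 34.0]]
(array([0.43855611, 0.25671325, 3.41850058]), np.float64(0.07188307297536278))
```

Run:
```python
from kin import *; from workcell import status
s=status.read_state(); q=np.array([.3818,.2406,.0]); Rt=pose(105.9,0); rows(s,q+[0,0,.1275],Rt,2); s2=dict(tool_pos=q+[0,0,.1275],tcp_rot=Rt.as_rotvec()); rows(s2,q,Rt,7)
```

```text
2 rows of [-0.04, -0.12, -0.83] [0.001, 0.0013, 0.0004]  zmin 0.128 mid [0.382 0.241 0.128]
7 rows of [-0.0, 0.0, -0.0] [0.0, 0.0, 0.0182]  zmin 0.0 mid [0.382 0.241 0.055]
```

drive_tool(rows=[[0,-0.1,-0.8,0.001,0.0013,0,0.4],[0,-0.1,-0.8,0.001,0.0013,0,0.4],[0,0,0,0,0,0.018,0.4],[0,0,0,0,0,0.018,0.4],[0,0,0,0,0,0.018,0.4],[0,0,0,0,0,0.018,0.4],[0,0,0,0,0,0.018,0.4]])

```text
time: 15.85
tool_pos: [0.381, 0.2403, 0.037]
tcp_rot: [0.436, -3.11, 0.003]
wrist_force: [0.5, -0.4, 0.5]
width: 0.402
grip_force: 0.0
```

drive_tool(rows=[[0,0,0,0,0,0.018,0.4],[0,0,0,0,0,0.018,0.4],[0,0,0,0,0,0,0.4],[0,0,0,0,0,0,0.4]])

```text
time: 16.18
tool_pos: [0.3797, 0.2394, 0.0007]
tcp_rot: [0.435, -3.106, 0.005]
wrist_force: [1.0, 0.3, -0.3]
width: 0.395
grip_force: 0.0
```

Run:
```python
from kin import *; from workcell import status,read_camera,masks_of
s=status.read_state(); print(s["tool_pos"],s["width"],s["wrist_force"].round(1)); Rc=R.from_rotvec(s["tcp_rot"])
print(Rc.as_matrix().round(3).tolist())
p=read_camera("wrist"); m=masks_of(p,"magnifier"); print([(round(d["score"],2),d["bbox"],d["mask"].sum()) for d in m])
x=[.4386,.2567,3.4185]; w=s["width"]*.0425
print("neck edges",wproj(p,s,[[.3818+ .006*np.sin(3.4185)*k,.2406-.006*np.cos(3.4185)*k,.013] for k in(-1,1)]).round(0).tolist())
cv2.imwrite("pics/m1.png",cv2.cvtColor(p["color"],cv2.COLOR_RGB2BGR))
# brass columns along rows near neck
hsv=cv2.cvtColor(p["color"],cv2.COLOR_RGB2HSV); M=m[0]["mask"]
for r in range(100,260,12): c=np.where(M[r])[0]; g=np.where(p["color"][r].max(1)<70)[0]; print(r,(c.min(),c.max()) if len(c) else None, "dark",g[(g>120)&(g<400)][[0,-1]] if len(g[(g>120)&(g<400)]) else None)
```

```text
[0.37971807 0.23941093 0.00065073] 0.3952641139252399 [ 1.   0.3 -0.3]
[[-0.961, -0.275, -0.004], [-0.275, 0.961, -0.004], [0.005, -0.002, -1.0]]
[(0.65, [214.1, 1.7, 302.4, 330.6], np.int64(10324))]
neck edges [[253.0, 239.0], [273.0, 239.0]]
100 (np.int64(253), np.int64(273)) dark None
112 (np.int64(254), np.int64(273)) dark None
124 (np.int64(254), np.int64(272)) dark None
136 (np.int64(254), np.int64(273)) dark None
148 (np.int64(254), np.int64(271)) dark None
160 (np.int64(254), np.int64(271)) dark None
172 (np.int64(254), np.int64(271)) dark None
184 (np.int64(254), np.int64(271)) dark None
196 (np.int64(251), np.int64(273)) dark None
208 (np.int64(252), np.int64(272)) dark None
220 (np.int64(252), np.int64(272)) dark None
232 (np.int64(252), np.int64(272)) dark None
244 (np.int64(253), np.int64(272)) dark [223 296]
256 (np.int64(253), np.int64(271)) dark [220 322]
```

drive_tool(rows=[[0,0,0,-0.002,0,0.005,0.4],[0,0,0,0,0,0.005,0.4],[0,0,0,0,0,0.005,0.4],[0,0,0,0,0,0,0.4],[0,0,0,0,0,0,0.4]])

```text
time: 16.7
tool_pos: [0.3821, 0.2398, -0.0144]
tcp_rot: [0.434, -3.108, 0.004]
wrist_force: [-0.4, -0.1, -0.2]
width: 0.405
grip_force: 0.0
```

drive_tool(rows=[[0,0,0,0,0,0.002,0.4],[0,0,0,0,0,0.002,0.4],[0,0,0,0,0,0,0.4]])

```text
time: 16.95
tool_pos: [0.3823, 0.2399, -0.0183]
tcp_rot: [0.434, -3.108, 0.004]
wrist_force: [-0.7, -0.9, 0.2]
width: 0.399
grip_force: 0.0
```

drive_tool(rows=[[0,0,0,0,0,0.002,0.4],[0,0,0,0,0,0,0.4],[0,0,0,0,0,0,0.4]])

```text
time: 17.2
tool_pos: [0.3825, 0.24, -0.0201]
tcp_rot: [0.434, -3.108, 0.004]
wrist_force: [-0.2, 0.2, 1.1]
width: 0.398
grip_force: 0.0
```

drive_tool(rows=[[0,0,0,0,0,0.0015,0.4],[0,0,0,0,0,0,0.4],[0,0,0,0,0,0,0.4]])

```text
time: 17.45
tool_pos: [0.3825, 0.24, -0.0215]
tcp_rot: [0.434, -3.108, 0.004]
wrist_force: [-0.4, 0.0, -0.6]
width: 0.398
grip_force: 0.0
```

drive_tool(rows=[[0,0,0,0,0,0.0015,0.4],[0,0,0,0,0,0,0.4],[0,0,0,0,0,0,0.4]])

```text
time: 17.7
tool_pos: [0.3825, 0.24, -0.023]
tcp_rot: [0.434, -3.108, 0.004]
wrist_force: [0.7, 0.4, 0.1]
width: 0.401
grip_force: 0.0
```

drive_tool(rows=[[0,0,0,0,0,0,0.25],[0,0,0,0,0,0,0.25],[0,0,0,0,0,0,0.25]], force=60)

```text
time: 17.95
tool_pos: [0.3826, 0.2401, -0.0229]
tcp_rot: [0.434, -3.109, 0.004]
wrist_force: [0.7, -0.8, -0.6]
width: 0.249
grip_force: 0.0
```

drive_tool(rows=[[0,0,0,0,0,0,0.05],[0,0,0,0,0,0,0],[0,0,0,0,0,0,0],[0,0,0,0,0,0,0]], force=80)

```text
time: 18.28
tool_pos: [0.3827, 0.2401, -0.0226]
tcp_rot: [0.434, -3.109, 0.004]
wrist_force: [-1.2, 0.6, 5.9]
width: 0.099
grip_force: 78.6
```

drive_tool(rows=[[0,0,0,0,0,-0.003,0],[0,0,0,0,0,-0.006,0],[0,0,0,0,0,-0.01,0],[0,0,0,0,0,-0.01,0],[0,0,0,0,0,0,0],[0,0,0,0,0,0,0]])

```text
time: 18.78
tool_pos: [0.3838, 0.2408, 0.0073]
tcp_rot: [0.435, -3.111, 0.002]
wrist_force: [-0.1, -0.8, -3.3]
width: 0.104
grip_force: 78.5
```

```bash
cat > look.py <<'E'
from kin import *; from workcell import status,read_camera,masks_of
def look(x0,z0,off=None):
    "fit magnifier pose (x,y,z,yaw,pitch,roll of its frame) to masks of all three cameras"
    s=status.read_state(); V=[]
    for c in("wrist","scene","side"):
        p=read_camera(c); m=masks_of(p,"magnifier"); print(c,[(round(d["score"],2),np.round(d["bbox"]).tolist()) for d in m[:2]])
        pr=[d for d in m if d["score"]>.3]
        f=(lambda P,p=p: wproj(p,s,P)) if c=="wrist" else (lambda P,p=p: proj(p,P))
        if pr: V.append((c,f,pr[0]["mask"]))
    return s,V
def rend(f,x):
    Q=R.from_euler("ZYX",x[3:6]); im=np.zeros((1152,1536),np.uint8)
    for P in PARTS["magnifier"]:
        cv2.fillConvexPoly(im,cv2.convexHull(((f(Q.apply(P)+x[:3])*3+1)*16).astype(np.int32)),1,shift=4)
    return im
def fit6(V,x0,free=range(6)):
    B=[cv2.resize(m.astype(np.uint8),None,fx=3,fy=3,interpolation=cv2.INTER_NEAREST) for _,_,m in V]; free=list(free)
    def full(v): x=np.array(x0,float); x[free]=v; return x
    def cost(v): return sum(1-(a&b).sum()/(a|b).sum() for a,b in((rend(f,full(v)),b) for (_,f,_),b in zip(V,B)))
    v0=np.array(x0,float)[free]; st=np.array([.008,.008,.008,.06,.06,.06])[free]
    b=minimize(cost,v0,method="Nelder-Mead",options=dict(initial_simplex=np.vstack([v0,v0+np.diag(st)]),xatol=1e-4,fatol=1e-4,maxiter=300))
    return full(b.x),b.fun
E
python3 - <<'E'
from look import *
s,V=look(0,0); print(s["tool_pos"],s["width"],s["wrist_force"].round(1),s["torque"].round(2),s["grip_force"]); 
for sub in ([0],[1],[0,1,2]):
    W=[V[i] for i in sub if i<len(V)]; x,f=fit6(W,[.4386,.2567,.03,3.4185,0,0],range(5)); print([w[0] for w in W],x.round(4),round(f,3),"grasp x",((x[0]-s["tool_pos"][0])**2+(x[1]-s["tool_pos"][1])**2)**.5)
E
```

```text
wrist []
scene [(0.96, [343.0, 179.0, 367.0, 202.0]), (0.69, [133.0, 156.0, 152.0, 174.0])]
side [(0.93, [256.0, 258.0, 347.0, 280.0])]
[0.38378764 0.24078138 0.00731825] 0.10360669872627551 [-0.1 -0.8 -3.3] [-0.01 -0.04  0.  ] 78.50205659866333
['scene'] [0.4408 0.257  0.0294 3.3155 0.1631 0.    ] 0.245 grasp x 0.059295504953995395
['side'] [0.4358 0.2543 0.0321 3.4384 0.0265 0.    ] 0.274 grasp x 0.05368829046660684
['scene', 'side'] [0.4366 0.2549 0.0273 3.4794 0.0783 0.    ] 0.578 grasp x 0.05463310468000717
```

drive_tool(rows=[[0,0,0,0,0,-0.01,0],[0,0,0,0,0,-0.02,0],[0,0,0,0,0,-0.02,0],[0,0,0,0,0,-0.02,0],[0,0,0,0,0,-0.02,0],[0,0,0,0,0,-0.02,0],[0,0,0,0,0,-0.015,0],[0,0,0,0,0,-0.01,0]])

```text
time: 19.75
tool_pos: [0.3839, 0.241, 0.1436]
tcp_rot: [0.435, -3.111, 0.002]
wrist_force: [0.4, -0.0, -2.5]
width: 0.101
grip_force: 78.5
```

drive_tool(rows=[[0,0,0,0,0,0,0],[0,0,0,0,0,0,0],[0,0,0,0,0,0,0],[0,0,0,0,0,0,0]])

```text
time: 20.08
tool_pos: [0.3819, 0.2399, 0.1395]
tcp_rot: [0.434, -3.106, 0.005]
wrist_force: [0.3, -0.9, -3.4]
width: 0.102
grip_force: 78.5
```

Run:
```python
from look import *
s,V=look(0,0); print(s["tool_pos"],s["width"],s["wrist_force"].round(1),s["torque"].round(2),s["grip_force"]); 
z=s["tool_pos"][2]+.0226
for sub in ([0],[1],[0,1],[0,1,2]):
    W=[V[i] for i in sub if i<len(V)]; x,f=fit6(W,[.4386,.2567,z,3.4185,0,0],range(6) if len(W)>1 else range(5)); print([w[0] for w in W],x.round(4),round(f,3),"grasp x",((x[0]-s["tool_pos"][0])**2+(x[1]-s["tool_pos"][1])**2)**.5)
```

```text
wrist [(0.77, [243.0, 0.0, 274.0, 333.0])]
scene [(0.96, [347.0, 144.0, 377.0, 170.0])]
side [(0.59, [257.0, 223.0, 355.0, 249.0])]
[0.38185402 0.23989163 0.13954055] 0.10231711779895607 [ 0.3 -0.9 -3.4] [ 0.02 -0.02 -0.02] 78.49337339401245
['wrist'] [ 0.4608  0.2596  0.1482  3.4108 -0.05    0.    ] 0.518 grasp x 0.08136437179307542
['scene'] [0.4387 0.2566 0.1616 3.3456 0.1131 0.    ] 0.233 grasp x 0.059302573657026396
['wrist', 'scene'] [0.4393 0.2559 0.162  3.4243 0.0727 0.0058] 0.844 grasp x 0.05960546117383148
['wrist', 'scene', 'side'] [4.3910e-01 2.5590e-01 1.6310e-01 3.4254e+00 1.9900e-02 2.0000e-03] 1.14 grasp x 0.05947390478445924
```

Run:
```python
from kin import *; from workcell import status
s=status.read_state(); R0=R.from_rotvec(s["tcp_rot"]); q=np.array([.555,-.0595,.135])
rows(s,q,R0,18); print(ik(q,R0,s["q"]))
```

```text
18 rows of [0.0, 0.0, 0.0] [-0.0046, -0.0186, 0.0003]  zmin 0.135 mid [0.478 0.074 0.137]
(array([-0.14873371,  0.09750744,  1.92600713, -0.00411586,  1.1209374 ,
       -1.99536531]), np.float64(4.7267992931767505e-21))
```

drive_tool(rows=[[0,0,0,-0.0023,-0.0093,0,0],[0,0,0,-0.0046,-0.0186,0,0],[0,0,0,-0.0046,-0.0186,0,0],[0,0,0,-0.0046,-0.0186,0,0],[0,0,0,-0.0046,-0.0186,0,0],[0,0,0,-0.0046,-0.0186,0,0],[0,0,0,-0.0046,-0.0186,0,0],[0,0,0,-0.0046,-0.0186,0,0]])

```text
time: 21.05
tool_pos: [0.455, 0.1143, 0.1413]
tcp_rot: [0.434, -3.109, 0.004]
wrist_force: [0.7, 0.5, -3.7]
width: 0.104
grip_force: 78.6
```

drive_tool(rows=[[0,0,0,-0.0046,-0.0186,0,0],[0,0,0,-0.0046,-0.0186,0,0],[0,0,0,-0.0046,-0.0186,0,0],[0,0,0,-0.0046,-0.0186,0,0],[0,0,0,-0.0046,-0.0186,0,0],[0,0,0,-0.0046,-0.0186,0,0],[0,0,0,-0.0046,-0.0186,0,0],[0,0,0,-0.0046,-0.0186,0,0]])

```text
time: 21.72
tool_pos: [0.531, -0.0189, 0.1413]
tcp_rot: [0.434, -3.108, 0.004]
wrist_force: [-0.0, -0.3, -3.1]
width: 0.103
grip_force: 78.6
```

drive_tool(rows=[[0,0,0,-0.0046,-0.0186,0,0],[0,0,0,-0.0046,-0.0186,0,0],[0,0,0,-0.0023,-0.0093,0,0],[0,0,0,0,0,0,0],[0,0,0,0,0,0,0],[0,0,0,0,0,0,0],[0,0,0,0,0,0,0]])

```text
time: 22.3
tool_pos: [0.5537, -0.0579, 0.1413]
tcp_rot: [0.436, -3.108, 0.003]
wrist_force: [0.5, 0.1, -2.4]
width: 0.099
grip_force: 78.6
```

```bash
cat >> look.py <<'E'
def lens(V):  # disc-only fit per camera on brass+glass mask, x,y,z fixed z
    pass
E
python3 - <<'E'
from look import *
s,V=look(0,0); print(s["time"],s["tool_pos"],s["width"],s["wrist_force"].round(1),s["torque"].round(2),s["grip_force"]); Rc=R.from_rotvec(s["tcp_rot"]); print(Rc.as_matrix().round(3)[:,2])
x0=[s["tool_pos"][0]+.0573,s["tool_pos"][1]+.0165,s["tool_pos"][2]+.0226,3.4185,0,0]; print("pred",np.round(x0,4))
for c,f,m in V:
    a=rend(f,x0); b=cv2.resize(m.astype(np.uint8),None,fx=3,fy=3,interpolation=0); print(c,"IoU at pred",round((a&b).sum()/(a|b).sum(),3))
    u=f(np.array([x0[:3]])+[0,0,.007])[0]; ys,xs=np.nonzero(m); print("  pred lens px",u.round(1),"mask box",xs.min(),xs.max(),ys.min(),ys.max())
    x,fu=fit6([(c,f,m)],x0,[0,1,3,4]); print("  fit",x.round(4),round(fu,3))
x,fu=fit6([v for v in V if v[0]!="wrist"],x0,range(6)); print(x.round(4),fu)
E
```

```text
wrist [(0.62, [245.0, 3.0, 276.0, 330.0])]
scene [(0.93, [228.0, 148.0, 258.0, 183.0])]
side [(0.91, [246.0, 142.0, 326.0, 164.0])]
22.3 [ 0.55369489 -0.05790935  0.14127129] 0.09910566358140982 [ 0.5  0.1 -2.4] [-0.02 -0.04 -0.05] 78.62097501754761
[-0.003 -0.002 -1.   ]
pred [ 0.611  -0.0414  0.1639  3.4185  0.      0.    ]
wrist IoU at pred 0.392
  pred lens px [262.  329.8] mask box 245 275 0 332
  fit [ 0.6352 -0.0372  0.1639  3.4108 -0.0832  0.    ] 0.512
scene IoU at pred 0.745
  pred lens px [243.5 169.4] mask box 230 257 148 180
  fit [ 0.6108 -0.0414  0.1639  3.4663  0.1487  0.    ] 0.204
side IoU at pred 0.728
  pred lens px [258.2 151.5] mask box 247 326 142 161
  fit [ 0.6087 -0.0466  0.1639  3.4484  0.024   0.    ] 0.223
[ 0.6084 -0.0422  0.1657  3.4701  0.0282 -0.0231] 0.46017065432989235
```

drive_tool(rows=[[0,0,0,0,0,0.002,0],[0,0,0,-0.0005,-0.0005,0.003,0],[0,0,0,-0.0005,-0.0005,0.003,0],[0,0,0,-0.0005,-0.0005,0.003,0],[0,0,0,0,-0.0005,0.003,0],[0,0,0,0,0,0,0],[0,0,0,0,0,0,0],[0,0,0,0,0,0,0]])

```text
time: 23.27
tool_pos: [0.5563, -0.0604, 0.1274]
tcp_rot: [0.434, -3.108, 0.004]
wrist_force: [-1.0, 0.4, -2.7]
width: 0.098
grip_force: 78.6
```

drive_tool(rows=[[0,0,0,0,0,0,0],[0,0,0,0,0,0,0],[0,0,0,0,0,0,0],[0,0,0,0,0,0,0]])

```text
time: 23.6
tool_pos: [0.5564, -0.0603, 0.1276]
tcp_rot: [0.434, -3.109, 0.004]
wrist_force: [-0.1, 0.3, -3.0]
width: 0.104
grip_force: 78.6
```

Run:
```python
from look import *
s,V=look(0,0); print(s["time"],s["tool_pos"],s["wrist_force"].round(1),s["grip_force"],np.abs(s["joint_vel"]).max())
x0=[s["tool_pos"][0]+.0573,s["tool_pos"][1]+.0165,s["tool_pos"][2]+.0226,3.43,0,0]; print("pred",np.round(x0,4))
V=[v for v in V if v[0]!="wrist"]; 
for pit in (-.1,-.05,0,.05,.1):
    o=[]
    for c,f,m in V:
        b=cv2.resize(m.astype(np.uint8),None,fx=3,fy=3,interpolation=0)
        y=list(x0); y[4]=pit; y[2]+=.059*np.sin(pit); a=rend(f,y); o.append((c,round((a&b).sum()/(a|b).sum(),3)))
    print(pit,o)
for c in("scene","side"):
    a=read_camera(c)
    for n in("tile","plate"): print(c,n,[(round(d["score"],2),np.round(d["bbox"]).tolist()) for d in masks_of(a,n)[:2]])
```

```text
wrist [(0.62, [244.0, 2.0, 273.0, 332.0])]
scene [(0.24, [131.0, 156.0, 149.0, 176.0])]
side [(0.62, [244.0, 144.0, 326.0, 163.0])]
23.6 [ 0.55641784 -0.0603291   0.12761516] [-0.1  0.3 -3. ] 78.62185835838318 0.002240635092150738
pred [ 0.6137 -0.0438  0.1502  3.43    0.      0.    ]
-0.1 [('side', np.float64(0.594))]
-0.05 [('side', np.float64(0.701))]
0 [('side', np.float64(0.774))]
0.05 [('side', np.float64(0.705))]
0.1 [('side', np.float64(0.622))]
scene tile [(0.74, [344.0, 216.0, 357.0, 249.0])]
scene plate [(0.9, [223.0, 170.0, 294.0, 215.0])]
side tile [(0.79, [196.0, 228.0, 217.0, 259.0]), (0.21, [230.0, 165.0, 292.0, 206.0])]
side plate [(0.65, [227.0, 165.0, 293.0, 206.0])]
```

```bash
python3 -c "
from workcell import workorder; print(workorder.finish_job())"
```

```text
the job is handed in; nothing more can be done
None
```

The job is handed in: the tile is standing on a short edge on the plinth, let go, and the arm is still holding the magnifier level by its neck, lens about 8 cm above the rosette by my camera measurements. The plate and tile had not moved at the last look. The hand-in gave no verdict.

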